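Gauge the heating-block sleeves

ROBOT

A 7-joint arm with a two-finger parallel gripper is mounted at the origin on a cart in front of the work surface, level with it; the furniture and walls round the work are solid. World frame = base frame: x ahead of the robot, y to its left, z up, the work surface at z = 0. Lengths are in mm, angles in rad, forces in N, time in s.
With the tool pointing down it reaches from about 350 to 900 mm from the base axis. Payload 7.2 kg.
Tool frame: the origin (TCP) lies at the very end of the fingers, on their centre line; the grasp point (between the pads) lies 19 mm behind it; z points along the fingers, y is the line along which they close (so a half turn about z gives the same grasp; the last joint's range is limited). The gripper opens to 85 mm and grips with 20 to 120 N. Pads are 22 mm wide; open, the fingers measure 114 mm over their backs; the gripper's body (76 mm by 85 mm) begins 54 mm behind the grasp point. The pads swing forward as they close: fully open they stand 13 mm farther back than shut.
Start: joints at [1.224, 0.411, -0.013, 1.596, 0.006, 1.134, -0.082], TCP at [171.989, -600.873, 231.297] pointing down, gripper open.
Joint ranges: [-2.95, 2.95], [-0.29, 1.99], [-1.47, 1.44], [0.14, 2.54], [-1.03, 4.17], [0.13, 1.85], [-2.86, 2.86]. Speed limits (rad/s): [2.39, 2.39, 3.01, 3.01, 3.14, 3.14, 3.14].

INTERFACE

Orientations are given as [roll, pitch, yaw] about the fixed x, y, z axes, in that order (R = Rz(yaw) Ry(pitch) Rx(roll)).
In Python, from plant import env gives the robot as it stands. Calls block until the motion is done:
- env.reach(position, orientation): joint-space move of the TCP to a pose.
- env.line_to(position, rotation=None, vel=150): straight line of the TCP; rotation=None keeps the orientation; vel is the mean speed in mm/s.
- env.movej(angles): joint-space move.
- env.move_gripper(opening): finger opening in mm; the grip force is fixed at half the most; returns when the fingers have stopped.
- env.dwell(seconds).
- env.ik(position, orientation): joint angles nearest the present ones, or None.
- env.grab_frame(name): name is "scene" or "top" or "wrist"; returns a dict with "frame" (420x560x3 uint8, red, green, blue), "range_z" (420x560 float32, mm along the optical axis (not along the pixel's ray), 0 where there is no reading), "mtx" (3x3 intrinsics, pixels), "dist_coeffs" ([k1, k2, p1, p2, k3] as OpenCV has them; the pictures are not rectified), "R" (3x3) and "t" (3): a world point X has camera coordinates R X + t; the wrist camera has in their place "mount" (4x4, takes a point from camera to tool coordinates, whose origin is the TCP and whose axes are the flange's). Camera axes: x right, y down, z forward; pixel columns grow to the right and rows downward; lengths in mm; the calibration is good to about 2 mm. A picture is of the moment at which its call begins: read the wrist's pose just before it.
A pose or a line that the arm cannot do raises env.Unreachable and nothing moves.
- env.finish_job(): hands the job in; it is judged then, once.
Trained networks look in the newest picture that a camera, given by its name, has taken for a name from the list of things; names that differ only in an ending like _2 or _b are one class to them, and where a whole thing is asked for, a point or a joint stands for the part that bears it (a point fixed in the world has none). Each returns a list of dicts, best first, with "confidence" (0 to 1); they miss things now and then, are a little off and sometimes report something else, mostly with a low value. They report only what shows in the picture. A call takes as long as a camera call. They do not tell look-alikes from the thing itself.
- env.silhouettes(label, camera): "mask" (420x560 bool, what is visible of it) and "xy" ([column, row] in pixels, amid what is visible of it).
Readings, each from a call of its own:
- env.get_time_s(): time.
- env.get_qpos(): joint angles.
- env.get_qd(): joint speeds.
- env.get_effort(): joint torques, N m.
- env.get_tool_pos(): TCP position.
- env.get_eef_rot(): TCP orientation.
- env.get_ft_force(): force on the tool from outside, world axes, zero at the start.
- env.get_moment(): the same for the moment, N m.
- env.get_opening(): finger opening in mm.
- env.get_finger_force(): force on a finger pad.
Only numpy, scipy, OpenCV 4.12 (cv2) and the standard library are available. Lean on these libraries where they do the work, as an engineer would, in place of code of your own. Each camera call takes 0.05 s, during which the arm holds its last target. There are 200 camera calls.

TASK

The gauge on the worktop is set to the well width of our heating block. Try the three aluminium sleeves in it: slide every sleeve that fits along the worktop through between the jaws, without lifting it over or forcing it, until it stands clear of the jaws in the outfeed lane, and stand every sleeve that is too wide upright in the white tray. Leave the glassware and other things behind the gauge as they are.

Things in the scene. Friction and masses are not known exactly. Their poses are not given: they have to be found in the camera images.
- gauge: fixed grey U-shaped gap gauge. Origin on the worktop between the jaws, midway between the rails; +x runs from the flared mouth into the outfeed lane, z up. Rails 14 mm high, inner faces y = +-31 mm, end bar at x = 118; flare reaches y = +-55 at x = -72. Fixed jaw face y = -22.5; the fitted jaw plate faces it. Jaws lie at x = -12 to 12 (lead-ins from -40). 30 mm fingers pass between
- jaw_thick: immovable steel jaw plate 11.5 mm thick, 24 mm long (x), with a lip over the rail and thumb screw 25 mm high. Origin at bench level, middle of its back face; gauging face at its y = -11.5 mm. One jaw plate is fitted (origin at gauge x 0, y +31 mm), the other parked outside the other rail (gauge x +65, y -45). Fitted, it makes the gap 42 mm (gauge y -22.5 to +19.5)
- jaw_thin: immovable steel jaw plate 4.5 mm thick, 24 mm long (x), with a lip over the rail and thumb screw 25 mm high. Origin at bench level, middle of its back face; gauging face at its y = -4.5 mm. One jaw plate is fitted (origin at gauge x 0, y +31 mm), the other parked outside the other rail (gauge x +65, y -45). Fitted, it makes the gap 49 mm (gauge y -22.5 to +26.5)
- bush_38: aluminium tube sleeve standing upright on the worktop before the gauge mouth at the start: 38 mm outside diameter, 36 mm tall, 28 mm wide blind bore 18 mm deep from the top; origin at the centre of its underside, z up its axis
- bush_45: aluminium tube sleeve standing upright on the worktop before the gauge mouth at the start: 45 mm outside diameter, 36 mm tall, 28 mm wide blind bore 18 mm deep from the top; origin at the centre of its underside, z up its axis
- bush_52: aluminium tube sleeve standing upright on the worktop before the gauge mouth at the start: 52 mm outside diameter, 36 mm tall, 28 mm wide blind bore 18 mm deep from the top; origin at the centre of its underside, z up its axis
- tray: fixed shallow open white plastic tray, 125 mm (x) by 195 mm (y), 18 mm high, walls and floor 3 mm; origin at the centre of its underside at bench level, inner floor 3 mm up
- beaker_50: bystander: small clear beaker, 46 mm diameter, 56 mm tall, origin under its centre
- dropper_1: bystander: small brown dropper bottle, 35 mm diameter, 104 mm tall, origin under its centre
- crucible: bystander: white porcelain crucible, 41 mm diameter, 34 mm tall, origin under its centre
- slide_box: bystander: white cardboard box, 53 x 77 x 22 mm, origin under its centre
Mind the look-alikes: they are no part of the job. What is shaped like the bush_38 but blue or purple is not meant.

How it is judged (in metres and radians):
At the end, for the whole second after the job is handed in: Every sleeve narrower than the gap stands upright (0.1 rad) on the worktop in the outfeed lane, its whole width past the jaws (2 mm tolerance); every wider one stands upright on the tray floor; all at rest. 38 mm always fits, 52 mm never, 45 mm only with the thin jaw plate fitted (x of bush_38 in the frame of gauge between 0.029 and 0.115 m and y of bush_38 in the frame of gauge between -0.03 and 0.03 m and height (world z) of bush_38 below 0.006 m and angle between each of bush_38, bush_52's own z axis and vertical below 0.1 rad and linear speed of each of bush_38, bush_52 below 0.02 m/s and ((horizontal distance between jaw_thin and gauge below 0.045 m and (x of bush_45 in the frame of gauge between 0.0325 and 0.115 m and y of bush_45 in the frame of gauge between -0.03 and 0.03 m and height (world z) of bush_45 below 0.006 m and angle between bush_45's own z axis and vertical below 0.1 rad and linear speed of bush_45 below 0.02 m/s)) or (horizontal distance between jaw_thick and gauge below 0.045 m and (x of bush_45 in the frame of tray between -0.05 and 0.05 m and y of bush_45 in the frame of tray between -0.085 and 0.085 m and height (world z) of bush_45 below 0.009 m and angle between bush_45's own z axis and vertical below 0.1 rad and linear speed of bush_45 below 0.02 m/s))) and x of bush_52 in the frame of tray between -0.05 and 0.05 m and y of bush_52 in the frame of tray between -0.085 and 0.085 m and height (world z) of bush_52 below 0.009 m); the robot touches nothing.
It fails at once if a sleeve that fits is lifted over the gauge instead of slid through ((height (world z) of bush_38 above 0.015 m and x of bush_38 in the frame of gauge between -0.02 and 0.12 m and y of bush_38 in the frame of gauge between -0.04 and 0.04 m) or (horizontal distance between jaw_thin and gauge below 0.045 m and height (world z) of bush_45 above 0.015 m and x of bush_45 in the frame of gauge between -0.02 and 0.12 m and y of bush_45 in the frame of gauge between -0.04 and 0.04 m)).
It fails at once if a sleeve is forced against the gauge or its jaws (over 80 N) (contact force between any of bush_38, bush_45, bush_52 and gauge above 80 N or contact force between any of bush_38, bush_45, bush_52 and jaw_thick above 80 N or contact force between any of bush_38, bush_45, bush_52 and jaw_thin above 80 N).
It fails at once if a bystander behind the gauge is tipped or moved more than 30 mm (distance of any of beaker_50, dropper_1, crucible, slide_box from where it was at the start of the episode above 0.03 m or angle between any of beaker_50, dropper_1, crucible, slide_box's own z axis and vertical above 0.5 rad).
It also fails if it takes over 72 s, if anything falls off the work surface, if the arm or the gripper's body presses on something with over 40 N, if the wrist force passes 120 N, or if a joint passes its speed limit or range.

## Working session

There is one attempt and no reset: what is moved stays moved. The work goes in short steps, each a Python script; the robot and the scene stay as the last script left them, time stands still between calls to the robot, and variables do not carry over. Pictures are saved under pics/ and viewed, at most 10 in all, crops included, and the job is handed in when it is done.

```bash
mkdir -p pics; ls; cat > h.py <<'E'
import numpy as np, cv2
from plant import env
def world(f,px):
    px=np.atleast_2d(px).astype(float)
    K=np.array(f["mtx"]);d=np.array(f["dist_coeffs"],float)
    n=cv2.undistortPoints(px[:,None],K,d)[:,0]
    z=f["range_z"][px[:,1].astype(int),px[:,0].astype(int)]
    P=np.c_[n*z[:,None],z]
    return (P-np.array(f["t"]).ravel())@np.array(f["R"])   # R^T (P-t)
def maskpts(f,m):
    r,c=np.nonzero(m&(f["range_z"]>0)); return world(f,np.c_[c,r])
def save(f,n): cv2.imwrite("pics/"+n,cv2.cvtColor(f["frame"],cv2.COLOR_RGB2BGR))
E
python3 - <<'E'
from h import *
for c in ("top","scene"):
    f=env.grab_frame(c); save(f,c+"0.png")
    for n in "gauge jaw_thick jaw_thin bush_38 bush_45 bush_52 tray beaker_50 dropper_1 crucible slide_box".split():
        for s in env.silhouettes(n,c):
            p=maskpts(f,s["mask"])
            if len(p): print(c,n,round(s["confidence"],2),np.round(s["xy"]),"med",np.round(np.median(p,0)),"lo",np.round(np.percentile(p,2,0)),"hi",np.round(np.percentile(p,98,0)))
print(env.get_time_s(),env.get_eef_rot())
E
```

```text
pics
top gauge 0.63 [267. 249.] med [489.  18.  14.] lo [434. -71.  -1.] hi [564. 119.  21.]
top gauge 0.27 [228. 159.] med [743. 146.  28.] lo [713. 123.   0.] hi [756. 165.  60.]
top jaw_thick 0.68 [276. 254.] med [460.  -9.  18.] lo [451. -23.   9.] hi [472.  13.  28.]
top jaw_thick 0.16 [345. 167.] med [ 727. -206.   23.] lo [ 691. -248.   -0.] hi [ 764. -167.   29.]
top bush_38 0.77 [182. 218.] med [550. 268.  34.] lo [529. 249.   9.] hi [571. 287.  41.]
top bush_38 0.59 [209. 242.] med [482. 187.  35.] lo [459. 163.  11.] hi [506. 211.  41.]
top bush_38 0.58 [181. 264.] med [422. 253.  32.] lo [404. 237.   6.] hi [439. 272.  40.]
top bush_38 0.52 [150. 266.] med [404. 352.  31.] lo [388. 336.   5.] hi [421. 371.  40.]
top bush_38 0.44 [188. 289.] med [345. 236.  32.] lo [328. 220.   8.] hi [362. 254.  41.]
top bush_38 0.43 [153. 240.] med [478. 353.  31.] lo [460. 338.  -3.] hi [497. 372.  40.]
top bush_45 0.77 [182. 218.] med [550. 268.  34.] lo [529. 249.   9.] hi [571. 287.  41.]
top bush_45 0.59 [209. 242.] med [482. 187.  35.] lo [459. 163.  11.] hi [506. 211.  41.]
top bu
[... 3306 characters left out ...]
 0.63 [227. 264.] med [469. 188.  31.] lo [455. 164.   4.] hi [502. 211.  38.]
scene tray 0.85 [405. 208.] med [ 453. -350.    4.] lo [ 381. -443.    1.] hi [ 519. -245.   19.]
scene tray 0.63 [279. 232.] med [492.  24.  12.] lo [428. -77.  -1.] hi [567. 123.  18.]
scene beaker_50 0.88 [202. 204.] med [718. 144.  38.] lo [709. 122.   4.] hi [753. 163.  57.]
scene dropper_1 0.76 [242. 180.] med [760.  13.  45.] lo [751.  -2.   5.] hi [776.  26.  99.]
scene dropper_1 0.41 [403. 207.] med [ 453. -348.    4.] lo [ 380. -443.    1.] hi [ 522. -245.   19.]
scene crucible 0.65 [262. 182.] med [757. -54.  25.] lo [737. -97.  -1.] hi [826. -36.  36.]
1.2 [3.14152041e+00 1.50994662e-06 2.78809424e-01]
```

```bash
python3 - <<'E'
import cv2
a=cv2.imread("pics/top0.png")[130:330,120:460]; cv2.imwrite("pics/c1.png",cv2.resize(a,(782,460),interpolation=cv2.INTER_CUBIC))
a=cv2.imread("pics/scene0.png")[170:350,120:380]; cv2.imwrite("pics/c2.png",cv2.resize(a,(780,540),interpolation=cv2.INTER_CUBIC))
E
```

```text
(no output)
```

View pics/c1.png

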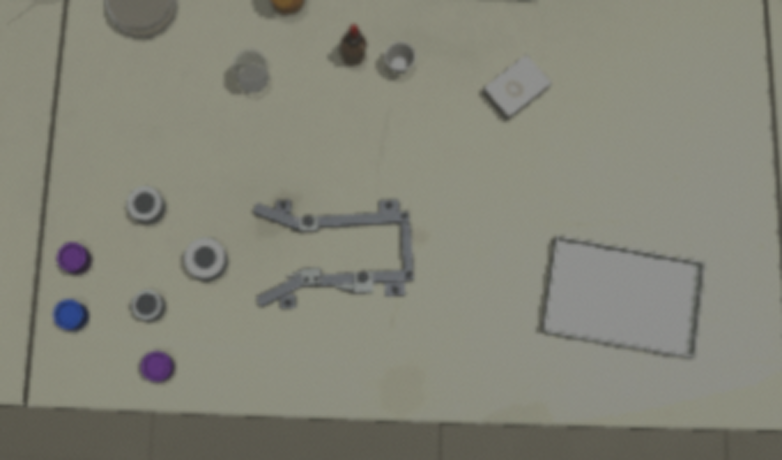

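View pics/c2.png

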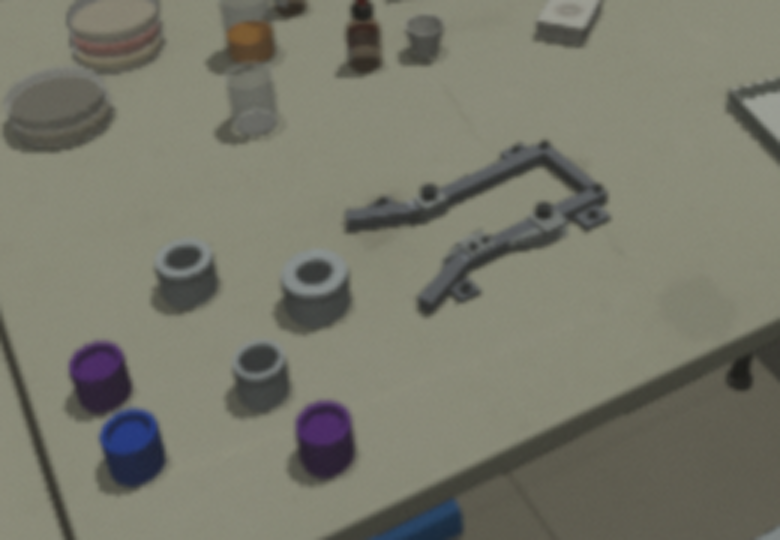

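Candidates for the sleeves, in top-image pixels: grey (181,264), purple (188,289), blue (150,266), purple (153,240), grey (182,218) and grey (209,242). The three grey ones are the aluminium sleeves: 38 at (181,264), 45 at (182,218) and 52 at (209,242). In the c1 crop, the fitted jaw plate looks to be on the far rail at about (307,222), with the other plate parked at (363,280). I'll check this close up with the wrist camera.

```bash
cat >> h.py <<'E'
from scipy.spatial.transform import Rotation as Ro
def wrist():
    p=np.array(env.get_tool_pos());r=Ro.from_euler("xyz",env.get_eef_rot()).as_matrix()
    f=env.grab_frame("wrist"); M=np.array(f["mount"])
    A=np.eye(4);A[:3,:3]=r;A[:3,3]=p
    W=A@M; f["R"]=W[:3,:3].T; f["t"]=-W[:3,:3].T@W[:3,3]
    return f
E
python3 - <<'E'
from h import *
import pickle
env.reach([440,20,330],[np.pi,0,0]); env.dwell(.2)
f=wrist(); save(f,"w1.png")
S={n:env.silhouettes(n,"wrist") for n in ("gauge","jaw_thick","jaw_thin")}
for n in S:
    for s in S[n]:
        p=maskpts(f,s["mask"]); print(n,round(s["confidence"],2),np.round(s["xy"]),np.round(np.median(p,0)),np.round(np.percentile(p,2,0)),np.round(np.percentile(p,98,0)))
env.reach([440,240,330],[np.pi,0,0]); env.dwell(.2)
g=wrist(); save(g,"w2.png")
T=env.silhouettes("bush_38","wrist")
for s in T:
    p=maskpts(g,s["mask"]); q=p[p[:,2]>30]
    if len(q)<20: continue
    c,rad=cv2.minEnclosingCircle(q[:,:2].astype(np.float32)); print(round(s["confidence"],2),np.round(s["xy"]),np.round(c,1),round(2*rad,1),np.median(q[:,2]), g["frame"][s["mask"]].mean(0).round())
pickle.dump((f,S,g,T),open("d.pkl","wb"))
print(env.get_time_s(),env.get_tool_pos())
E
```

```text
gauge 0.89 [277. 102.] [515.   9.  13.] [431. -72.  -2.] [564. 119.  17.]
jaw_thick 0.76 [295. 154.] [457.  -8.  16.] [446. -23.   1.] [472.  17.  25.]
jaw_thick 0.34 [503. 159.] [ 451. -339.    2.] [ 385. -435.    0.] [ 518. -246.   17.]
jaw_thin 0.49 [244. 100.] [531.  58.  16.] [523.  46.   0.] [542.  74.  25.]
0.82 [250.  91.] [546.9 269. ] 44.7 35.10820903751534 [159. 161. 162.]
0.65 [260. 178.] [418.8 256.8] 37.8 34.9235176416309 [136. 139. 139.]
0.64 [196. 190.] [403.2 353.7] 37.9 34.92579476471603 [ 59.  81. 141.]
0.63 [310. 135.] [480.7 187.8] 52.1 35.142421009135326 [174. 175. 176.]
0.56 [188. 139.] [476.  356.2] 37.4 34.964986991543 [121.  79. 152.]
5.2083 [440.47920395 238.87949073 330.04822849]
```

View pics/w1.png

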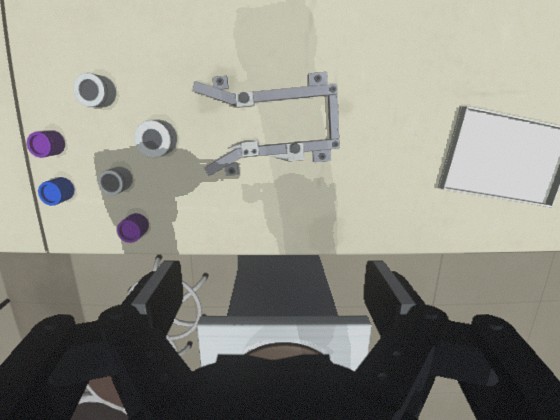

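View pics/w2.png

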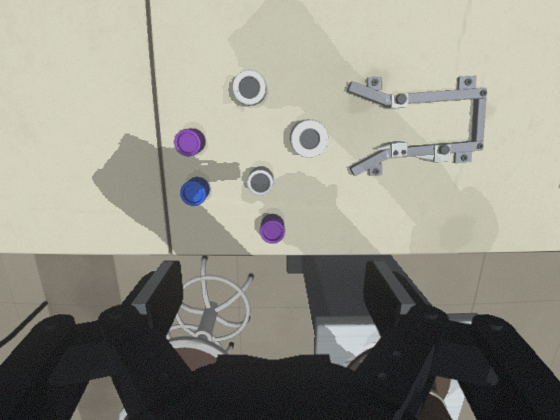

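Wrist views: aluminium rings sit at (248,88), (309,138) and (260,181), and the purple and blue ones are clearly distinct. Fitted jaw is on the far rail at (243,99) and the thick-looking plate is parked at (295,150). Next I'll fit the gauge pose and measure the gap.

```bash
cat > fit.py <<'E'
from h import *
import pickle
f,S,g,T=pickle.load(open("d.pkl","rb"))
def fit(f):
    P=maskpts(f,np.ones((420,560),bool)); P=P[(abs(P[:,0]-500)<90)&(abs(P[:,1]-20)<125)&(P[:,2]>-5)&(P[:,2]<40)]
    o=np.array([496.,59.]);a=-np.pi/2-.0
    for k in range(8):
        ex=np.array([np.cos(a),np.sin(a)]);ey=np.array([-ex[1],ex[0]])
        q=np.c_[(P[:,:2]-o)@ex,(P[:,:2]-o)@ey,P[:,2]]
        r=q[(q[:,2]>8)&(q[:,2]<16)]
        U=[];L=[]
        for x in range(25,105,5):
            b=r[abs(r[:,0]-x)<2.5]
            u=b[(b[:,1]>15)&(b[:,1]<60)][:,1];l=b[(b[:,1]<-15)&(b[:,1]>-60)][:,1]
            if len(u)>3:U.append((x,np.percentile(u,4)))
            if len(l)>3:L.append((x,np.percentile(l,96)))
        U=np.array(U);L=np.array(L)
        pu=np.polyfit(*U.T,1);pl=np.polyfit(*L.T,1)
        e=r[(abs(r[:,1])<20)&(r[:,0]>90)&(r[:,0]<150)][:,0]; ex0=np.percentile(e,4)
        sl=(pu[0]+pl[0])/2; yc=(pu[1]+pl[1])/2
        o=o+ey*yc+ex*(ex0-118); a+=np.arctan(sl)
    print("o",o.round(1),"a",round(a,4),"width",pu[1]-pl[1],pu[0],pl[0],"bar",ex0,np.percentile(e,96))
    return o,a,q
o,a,q=fit(f); o2,a2,q2=fit(g)
for Q in (q,q2):
    j=Q[(abs(Q[:,0])<9)&(Q[:,2]>3)&(Q[:,2]<30)]
    print("fixed",np.percentile(j[(j[:,1]<0)][:,1],[90,97,99.5]),"fitted",np.percentile(j[j[:,1]>0][:,1],[.5,3,10]), "z",j[:,2].max())
    pk=Q[(abs(Q[:,0]-65)<8)&(Q[:,1]<-31)&(Q[:,2]>5)]; print("parked y",np.percentile(pk[:,1],[1,5,50]))
t=S["jaw_thin"][0]; 
for n in("bush_45","bush_38","bush_52"):pass
TR=env.silhouettes and None
P=maskpts(f,np.ones((420,560),bool)); P=P[(P[:,2]>10)&(P[:,2]<22)&(P[:,1]<-200)&(P[:,0]>350)&(P[:,0]<560)]
print("tray",cv2.minAreaRect(P[:,:2].astype(np.float32)))
E
python3 fit.py
```

```text
o [496.7  55.9] a -1.475 width 62.8084454292455 0.0037278125776970756 -0.003722112800491026 bar 117.99995825935353 129.2763683377752
o [497.2  56.8] a -1.4821 width 62.789455940189114 0.0063656471763209235 -0.006517623188286886 bar 117.98503530942706 129.4850729247296
fixed [-23.30992267 -21.94580443 -21.82417965] fitted [26.4531022  26.90539737 28.26902902] z 26.02602890654001
parked y [-55.90173583 -54.95218587 -43.06133011]
fixed [-23.81375219 -22.99184796 -22.79031281] fitted [26.32936155 26.79712501 28.15136758] z 26.524559762078773
parked y [-55.83937541 -54.92266742 -41.72321763]
tray ((452.03741455078125, -345.0962219238281), (197.61721801757812, 125.41036224365234), 81.5267105102539)
```

The fitted gap measures about 49 mm (-22.5 to +26.5) and the parked plate is the thick one. So 38 and 45 go through, and 52 goes to the tray. I'll move 52 first.

```bash
cat >> h.py <<'E'
O=np.array([497.,56.3]);A=-1.4785;EX=np.array([np.cos(A),np.sin(A)]);EY=np.array([-EX[1],EX[0]])
YAW=A+np.pi/2; ROT=[np.pi,0,YAW]
def G(x,y,z): return list(O+EX*x+EY*y)+[z]
def toG(p): d=np.array(p[:2])-O; return d@EX,d@EY
def pick(xy,z=6):
    env.reach([*xy,100],ROT); env.line_to([*xy,z],vel=200); env.move_gripper(0); print("open",env.get_opening(),"t",env.get_time_s())
E
python3 - <<'E'
from h import *
env.move_gripper(85)
pick((480.7,187.8))
env.line_to([480.7,187.8,110],vel=250)
env.reach([452,-345,110],ROT)
env.line_to([452,-345,10],vel=150)
print(env.get_tool_pos(),env.get_ft_force())
env.move_gripper(80); env.line_to([452,-345,110],vel=250)
f=env.grab_frame("top"); save(f,"t2.png"); print(env.get_time_s())
for s in env.silhouettes("bush_52","top"):
    p=maskpts(f,s["mask"]); print(np.round(s["xy"]),np.round(np.median(p,0)),round(s["confidence"],2))
E
```

```text
open 49.871951193822895 t 7.4083
[ 452.04389773 -344.38055429    9.93277463] [-0.7110546   1.03979045  0.58164645]
11.725
[186. 290.] [345. 236.  31.] 0.73
[184. 262.] [422. 253.  32.] 0.68
[391. 265.] [ 441. -340.   37.] 0.68
[182. 217.] [549. 268.  33.] 0.55
[150. 266.] [407. 352.  31.] 0.55
```

```bash
python3 - <<'E'
from h import *
pick((547.2,269.2))
o=env.get_opening()
x,y,_=env.get_tool_pos()
env.line_to([x,y,26],vel=150)
env.line_to(G(-85,2,26),vel=200)
env.line_to(G(-85,2,6.5),vel=100)
env.move_gripper(o+4); print("cage",env.get_opening())
env.line_to(G(-85,2,12),vel=100)
F0=np.array(env.get_ft_force())
for gx in (-45,-30,-15,0,15,30,50,70,88):
    env.line_to(G(gx,2,12),vel=60)
    p=env.get_tool_pos(); F=np.array(env.get_ft_force())-F0
    print(gx,np.round(toG(p),1),round(p[2],1),F.round(1),env.get_opening())
    if np.linalg.norm(F)>25: print("STOP");break
f=env.grab_frame("scene"); save(f,"s3.png"); print(env.get_time_s())
E
python3 - <<'E'
import cv2
a=cv2.imread("pics/s3.png")[170:350,120:380]; cv2.imwrite("pics/c3.png",cv2.resize(a,(780,540),interpolation=cv2.INTER_CUBIC))
E
```

```text
open 42.95443559183155 t 15.0417
cage 46.848450778506475
-45 [-44.9   1.9] 12.0 [ 0.2  0.1 -0.6] 47.04315316584945
-30 [-29.4   2. ] 11.9 [-0.2 -0.8 -0.2] 47.05886416812827
-15 [-14.3   2. ] 11.9 [ 0.3  0.4 -1.3] 47.057259869137226
0 [0.7 1.9] 11.9 [-0.1  0.  -0.3] 46.85740951596725
15 [15.6  1.9] 11.9 [ 0.2  0.2 -0.6] 46.99054715578513
30 [30.6  2. ] 11.9 [-0.5  0.  -0.9] 47.04375185135714
50 [50.6  2. ] 12.0 [-0.5  0.2 -0.6] 46.9262792060095
70 [70.5  1.9] 11.9 [-0.2  0.4 -1.1] 46.91184310592173
88 [88.6  1.9] 11.9 [ 0.4  0.6 -1.1] 46.9015739246285
21.2667
```

View pics/c3.png

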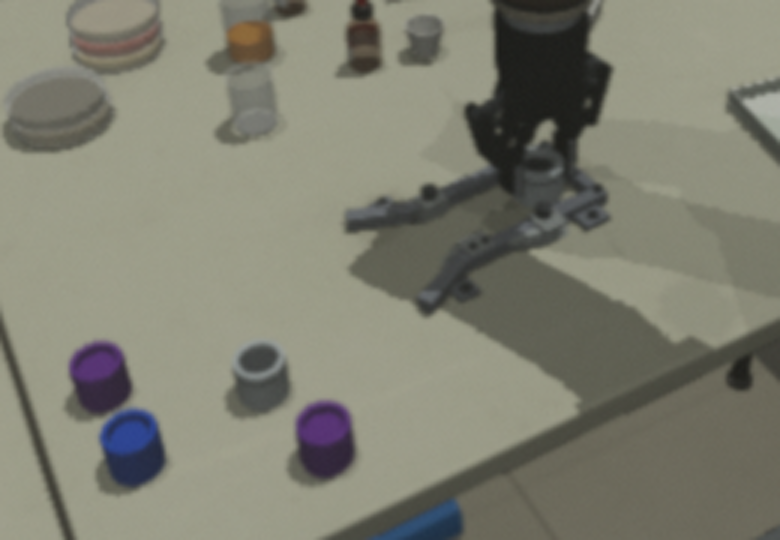

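The 45 slid through freely and is between the fingers at about (540,175) in the crop, in the lane. I'll nudge it on a little, release it and run the 38.

```bash
python3 - <<'E'
from h import *
env.line_to(G(88,2,16),vel=60); env.line_to(G(92,2,16),vel=40)
env.move_gripper(58); env.line_to(G(92,2,110),vel=200); env.move_gripper(85)
pick((418.8,256.8))
o=env.get_opening()
x,y,_=env.get_tool_pos()
env.line_to([x,y,26],vel=150)
env.line_to(G(-85,2,26),vel=200)
env.line_to(G(-85,2,6.5),vel=100)
env.move_gripper(o+3); print("cage",env.get_opening())
env.line_to(G(-85,2,12),vel=100)
F0=np.array(env.get_ft_force())
for gx in (-45,-30,-15,0,15,34):
    env.line_to(G(gx,2,12),vel=60)
    p=env.get_tool_pos(); F=np.array(env.get_ft_force())-F0
    print(gx,np.round(toG(p),1),round(p[2],1),F.round(1),env.get_opening())
    if np.linalg.norm(F)>25: print("STOP");break
else:
    env.line_to(G(34,2,110),vel=150)
    env.move_gripper(85); env.reach([430,40,330],ROT); env.dwell(.2)
    f=wrist(); save(f,"w4.png")
    for s in env.silhouettes("bush_38","wrist"):
        p=maskpts(f,s["mask"]); q=p[p[:,2]>28]
        if len(q)<20: continue
        c,rad=cv2.minEnclosingCircle(q[:,:2].astype(np.float32)); print(np.round(s["xy"]),np.round(c,1),"G",np.round(toG(c),1),round(2*rad,1),np.median(q[:,2]))
print(env.get_time_s())
E
```

```text
open 35.4011746894549 t 25.3333
cage 38.27852496871239
-45 [-44.7   1.9] 11.9 [ 1.2  0.3 -0. ] 38.24894634025797
-30 [-29.3   1.9] 11.9 [ 0.7  0.2 -1.2] 38.82088337938872
-15 [-14.3   2. ] 11.9 [ 1.2  0.4 -0. ] 38.3669324448875
0 [0.7 2. ] 11.9 [ 0.5  0.2 -1.1] 38.13784180397701
15 [15.7  2. ] 12.0 [ 0.3  1.1 -0. ] 38.134736776607475
34 [34.6  1.9] 12.0 [ 1.  -0.  -0.9] 38.85764714758537
[134. 209.] [343.6 238.7] G [-195.7 -136. ] 38.3 32.87284093790229
[332. 117.] [508.4 -34.2] G [91.2  3.1] 44.9 34.2701428021808
[ 59. 112.] [476.2 356.1] G [-300.5    6.9] 38.8 32.07680465605495
[ 63. 164.] [403.9 353.2] G [-304.2  -65.4] 38.4 32.34366220852248
[291. 114.] [500.5  22. ] G [34.4  0.4] 37.3 33.75404802459405
[524. 177.] [ 451.5 -343.7] G [394.1 -82.2] 52.3 37.21443699082158
32.6917
```

View pics/w4.png

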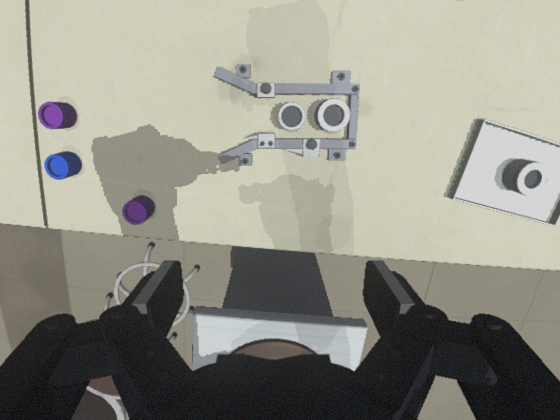

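The 38 at (291,116) and the 45 at (333,115) stand in the lane, at gauge x of about 34 and 91. The 52 stands in the tray at (532,178). All are upright.

```bash
python3 -c "
from plant import env
print(env.finish_job(),env.get_time_s())"
```

```text
the job is handed in; nothing more can be done
the job is handed in; nothing more can be done
```

The job is handed in, though no verdict came back. The thin jaw plate was fitted (gap about 49 mm), so I slid the 38 and 45 mm sleeves through into the outfeed lane and stood the 52 mm sleeve upright in the tray; the last picture, at 32.7 s of the 72 s, shows all three in place.

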